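Shut the centrifuge lid and start the spin

ROBOT

A 6-joint arm with a two-finger parallel gripper is mounted at the origin on the work surface. World frame = base frame: x ahead of the robot, y to its left, z up, the work surface at z = 0. Lengths are in m, angles in degrees, forces in N, time in s.
With the tool pointing down it reaches from about 0.4 to 0.925 m from the base axis. Payload 3.4 kg.
Tool frame: the origin (TCP) lies midway between the tips of the shut fingers; the grasp point (between the pads) lies behind it (bot.tcp_to_grasp is the z of the grasp point in the tool frame, in m); z points along the fingers, x is the direction in which the jaws open and shut, and the axes are right-handed (so a half turn about z gives the same grasp; the last joint's range is limited). The gripper opens to 85 mm and grips with 20 to 120 N. Pads are 22 mm wide; open, the fingers measure 114 mm over their backs; the gripper's body (76 mm by 85 mm) begins 54 mm behind the grasp point. The pads swing forward as they close: fully open they stand 13 mm farther back than shut.
Start: joints at [63.054, 17.578, 86.31, -0, 76.112, -4.211], TCP at [0.222, 0.53, 0.231] pointing down, gripper open.
Joint ranges: [-179.03, 179.03], [-60, 130.46], [8.19, 133.38], [-81.62, 261.62], [5.75, 156.47], [-153.77, 153.77]. Speed limits (degrees/s): [147.25, 147.25, 180, 180, 180, 180].

INTERFACE

Orientations are given as a 3x3 rotation matrix whose columns are the frame's x, y, z axes.
In Python, from station import bot gives the robot as it stands.
- The arm moves only by the tool servo_tool, never from a script. Its argument "motion" is a list of rows, each a list of 7 numbers: the shift along the tool's x, y, z in cm, then the turn, a rotation vector about the tool's x, y, z in rad, then the opening in per cent of the stroke, from 0 (shut) to 100 (fully open). A call has 1 to 20 rows; each row shifts and turns the commanded pose from where the row before left it, along the tool's axes as they then stand; what a row does not reach is not made up. A row lasts 1/10 s, in which the tool goes at most 50 mm and 8.59 degrees, less where a joint would pass 70% of its speed; a pose out of reach is approached as far as the arm can. A call with a gripper value outside its range is refused whole. The fingers move at their own pace and stop on an object; "squeeze" is the grip in N (left out, the last holds). Time passes only in rows, so rows that do not move let the fingers close. It gives the time, the measured TCP pose, the force and the opening at its end, in the units of the state.
- bot.sense(): the state, without advancing time (a new reading comes with each control period).
- bot.read_camera(name): name is "scene" or "top"; returns a dict with "image" (384x512x3 uint8, red, green, blue), "vertical_fov" (degrees; the focal length in pixels is half the picture's height over the tangent of half this angle, whatever the lens; pixels are square), "cx", "cy" (the principal point, pixels), "eye" and "attitude" of the camera in the world. Camera axes: x right, y down, z forward; pixel columns grow to the right and rows downward; lengths in m; the calibration is good to about 2 mm. A picture is of the moment at which its call begins. There is no depth.
- bot.job_done(): hands the job in, once; it reports no verdict.
The state is a dict: "t": time; "q": joint angles; "qd": joint speeds; "effort": joint torques, N m; "eef_pos": TCP position; "orientation": TCP orientation; "contact_force": force on the tool from outside, world axes, zero at the start; "ft_torque": the same for the moment, N m; "opening": finger opening in m.
Only numpy, scipy, OpenCV 4.12 (cv2) and the standard library are available. Lean on these libraries where they do the work, as an engineer would, in place of code of your own. Each camera call takes 0.05 s, during which the arm holds its last target. There are 200 camera calls.

TASK

The centrifuge is loaded: push its open lid fully shut with your fingertips, then gently press the green start button all the way down and let it come back up. Do not touch the red, yellow or blue buttons, and leave the bottle, jar, tin, carton and timer around it where they stand; nothing is to be gripped or lifted. Finish with the hand clear of everything.

Things in the scene. Friction and masses are not known exactly. Their poses are not given: they have to be found in the camera images.
- centrifuge: cream bench-top centrifuge, fixed; 320 mm deep (x), 300 wide (y). Origin: centre of its underside; z up, its front (-x) faces roughly to the robot. Front control deck: x -160 to -60 mm, 100 mm high, four push buttons in a row along y at x = -115 mm. Behind it the rotor chamber, 140 mm high, which the lid covers. Lid hinge line: along y at x = +150, z = 140 mm
- lid (a joint): lid angle in rad: 0 fully shut (level), grows as the front edge rises; starts at 0.55 to 0.95. Stiff friction hinge (0.45 N m): stays where left, can be pushed down on its upper face. Cream frame, amber window; reaches 205 mm forward of the hinge, 290 wide, 12 thick. Shut, its flat upper face is 152 mm above the bench
- lid_edge (a point): middle of the lid's free front edge, on its upper face; moves with the lid
- btn_green_base: the green push button (START) in its round black housing (44 mm across, 12 high) on the deck. Origin: centre of the housing's underside, 100 mm above the bench; z up. The green cap is 28 mm across, its flat top 22 mm above the origin when up, 16 when fully down. Its place among the four (56 mm apart) varies
- btn_green (a joint): travel of the green button in m: 0 up, 0.006 fully down; sprung, 1.2 N to start moving, 4 N fully down, returns by itself
- btn_red_base: the red push button (STOP) in its round black housing (44 mm across, 12 high) on the deck. Origin: centre of the housing's underside, 100 mm above the bench; z up. The red cap is 28 mm across, its flat top 22 mm above the origin when up, 16 when fully down. Its place among the four (56 mm apart) varies
- btn_red (a joint): travel of the red button in m: 0 up, 0.006 fully down; sprung, 1.2 N to start moving, 4 N fully down, returns by itself
- btn_yellow_base: the yellow push button (lid release) in its round black housing (44 mm across, 12 high) on the deck. Origin: centre of the housing's underside, 100 mm above the bench; z up. The yellow cap is 28 mm across, its flat top 22 mm above the origin when up, 16 when fully down. Its place among the four (56 mm apart) varies
- btn_yellow (a joint): travel of the yellow button in m: 0 up, 0.006 fully down; sprung, 1.2 N to start moving, 4 N fully down, returns by itself
- btn_blue_base: the blue push button (short spin) in its round black housing (44 mm across, 12 high) on the deck. Origin: centre of the housing's underside, 100 mm above the bench; z up. The blue cap is 28 mm across, its flat top 22 mm above the origin when up, 16 when fully down. Its place among the four (56 mm apart) varies
- btn_blue (a joint): travel of the blue button in m: 0 up, 0.006 fully down; sprung, 1.2 N to start moving, 4 N fully down, returns by itself
- amber_bottle: brown glass bottle, white cap, 60 mm across, 140 mm tall, loose, standing on the bench near the centrifuge; to be left alone. Origin: centre of its underside
- carton: pink reagent carton 90 x 60 x 55 mm, loose, standing on the bench near the centrifuge; to be left alone. Origin: centre of its underside
- tin: brass-coloured tin, 70 mm across, 100 mm tall, loose, standing on the bench near the centrifuge; to be left alone. Origin: centre of its underside
- sample_jar: small clear jar with red cap, 44 mm across, 55 mm tall, loose, standing on the bench near the centrifuge; to be left alone. Origin: centre of its underside
- timer: flat white timer with grey display, 50 x 70 x 21 mm, loose, standing on the bench near the centrifuge; to be left alone. Origin: centre of its underside

How it is judged:
By the outcome, as a careful person would: the job done as asked, in the order asked, and still so for the second after the job is handed in, with the robot touching nothing.
It also fails if it takes over 48 s, if anything falls off the work surface, if the arm or the gripper's body presses on something with over 40 N, if the wrist force passes 120 N, or if a joint passes its speed limit or range.

## Working session

There is one attempt and no reset: what is moved stays moved. The work goes in short steps, Python scripts to look and compute and a tool call to move; the robot and the scene stay as the last step left them, time stands still between calls to the robot, and variables do not carry over. Pictures are saved under pics/ and viewed, about 8 in all and at most 12, crops included, and the job is handed in when it is done.

Besides the shell and the picture viewer there is one more tool, called as a command line: name --pt "numbers of a row" for each row, then --argument value for the rest. servo_tool: Moves the arm, as the interface text tells. Its arguments: {"type":"object","properties":{"motion":{"type":"array"},"squeeze":{"type":"number"}},"required":["motion"]}

```bash
mkdir -p pics; cat > h.py <<'E'
import numpy as np, cv2
from station import bot
def cam(n):
    c=bot.read_camera(n); im=c["image"]; h=im.shape[0]
    f=h/2/np.tan(np.radians(c["vertical_fov"])/2)
    return c,im,f
def ray(c,f,u,v):
    d=np.array([(u-c["cx"])/f,(v-c["cy"])/f,1]); return np.array(c["eye"]),np.array(c["attitude"])@d
def onz(c,f,u,v,z):
    e,d=ray(c,f,u,v); return e+d*(z-e[2])/d[2]
def proj(c,f,p):
    q=np.array(c["attitude"]).T@(np.array(p)-np.array(c["eye"])); return c["cx"]+f*q[0]/q[2],c["cy"]+f*q[1]/q[2]
def save(im,n): cv2.imwrite("pics/"+n,cv2.cvtColor(im,cv2.COLOR_RGB2BGR))
E
python3 - <<'E'
from h import *
a=[]
for n in("scene","top"):
    c,im,f=cam(n); print(n,f,c["cx"],c["cy"],c["eye"],np.round(c["attitude"],3).tolist(),c.keys()); save(im,n+"0.png")
print(bot.sense())
E
```

```text
scene 362.56811048142293 249.59828023769344 193.93816433150377 [ 0.62222068 -0.55572713  0.73472149] [[0.995, 0.08, -0.065], [0.102, -0.713, 0.694], [0.009, -0.697, -0.717]] dict_keys(['image', 'vertical_fov', 'cx', 'cy', 'eye', 'attitude'])
top 396.80698338133004 258.04971452712124 192.98431023094753 [0.46497846 0.06544465 1.08683203] [[0.009, -0.993, 0.118], [-1.0, -0.009, 0.004], [-0.003, -0.118, -0.993]] dict_keys(['image', 'vertical_fov', 'cx', 'cy', 'eye', 'attitude'])
{'t': 0.1, 'q': array([ 6.30540069e+01,  1.76184946e+01,  8.63748984e+01,  1.34944573e-04,
        7.61108982e+01, -4.21098908e+00]), 'qd': array([-0.03859284, -0.22563295, -0.16859806,  0.10952316,  0.13154094,
       -0.07706954]), 'effort': array([ 1.01742182e-03, -4.58530855e+01, -2.52609068e+01, -2.07219923e-04,
        5.59631560e-03, -2.16206615e-05]), 'eef_pos': array([0.22196185, 0.52976933, 0.23047786]), 'orientation': array([[ 3.86469354e-01,  9.22301878e-01, -8.26873267e-04],
       [ 9.22300463e-01, -3.86470214e-01, -1.62157325e-03],
       [-1.81514195e-03, -1.35937230e-04, -9.99998343e-01]]), 'contact_force': array([-0.23199691, -0.29495835, -0.65615719]), 'ft_torque': array([-0.05401172, -0.02246496, -0.0078553 ]), 'opening': 0.0851198024123191}
```

View pics/scene0.png

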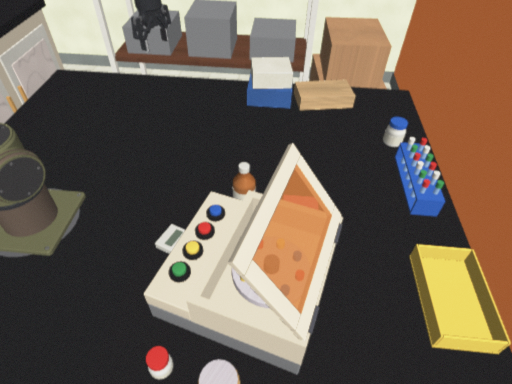

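View pics/top0.png

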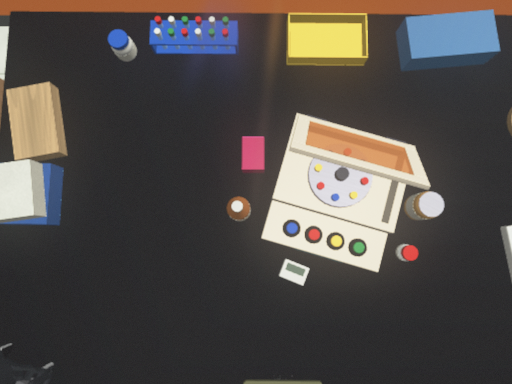

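Both views show the centrifuge turned slightly. In the top view the caps are blue (291,228), red (314,235), yellow (336,241) and green (358,247). The lid's raised front edge runs about (292,152)–(427,187) there, and (293,148)–(236,265) in the scene view.

```bash
cat > m.py <<'E'
from h import *
g={"top":{"blue":(291,228),"red":(314,235),"yellow":(336,241),"green":(358,247)},"scene":{"blue":(215,212),"red":(205,230),"yellow":(193,249),"green":(179,270)}}
hue={"blue":(100,130),"red":None,"yellow":(20,35),"green":(45,85)}
P={}
for n in g:
    c,im,f=cam(n); hsv=cv2.cvtColor(im,cv2.COLOR_RGB2HSV); P[n]=[]
    for k,(u,v) in g[n].items():
        H=hsv[...,0]; m=((H<8)|(H>172)) if k=="red" else (H>=hue[k][0])&(H<=hue[k][1])
        m&=(hsv[...,1]>130)&(hsv[...,2]>60)
        w=np.zeros_like(m); w[v-11:v+12,u-11:u+12]=1; ys,xs=np.nonzero(m&w)
        p=onz(c,f,xs.mean(),ys.mean(),.120); P[n].append(p[:2]); print(n,k,len(xs),p.round(4))
B=(np.array(P["top"])+np.array(P["scene"]))/2
print("mean",B.round(4).tolist(),"spacing",np.linalg.norm(np.diff(B,axis=0),axis=1).round(4))
d=B[0]-B[3]; ey=d/np.linalg.norm(d); ex=np.array([ey[1],-ey[0]]); O=B.mean(0)+.115*ex
print("yaw",np.degrees(np.arctan2(ex[1],ex[0])),"O",O)
for n,pts in {"top":[(292,152),(427,187)],"scene":[(293,148),(236,265)]}.items():
    c,im,f=cam(n)
    for (u,v),s in zip(pts,(1,-1)):
        best=min((np.hypot(*(np.array(proj(c,f,[*(O+ex*(.15-.205*np.cos(a)-.012*np.sin(a))+s*.145*ey),.14+.205*np.sin(a)+.012*np.cos(a)]))-(u,v))),a) for a in np.arange(.4,1.1,.01))
        print(n,s,"lid angle,px err",best[1],best[0])
c,im,f=cam("top")
for k,u,v,z in(("bottle",237,206,.14),("jar",410,253,.055),("tin",431,204,.1),("timer",295,272,.021),("carton",253,150,.055)): print(k,onz(c,f,u,v,z).round(3))
E
python3 m.py
```

```text
top blue 78 [ 0.4954 -0.0125  0.12  ]
top red 103 [ 0.4804 -0.0666  0.12  ]
top yellow 31 [ 0.4633 -0.1181  0.12  ]
top green 0 [nan nan nan]
scene blue 114 [ 0.4948 -0.0215  0.12  ]
scene red 138 [ 0.4797 -0.0745  0.12  ]
scene yellow 159 [ 0.4649 -0.1276  0.12  ]
scene green 137 [ 0.4493 -0.1804  0.12  ]
mean [[0.4951, -0.017], [0.4801, -0.0705], [0.4641, -0.1228], [nan, nan]] spacing [0.0556 0.0547    nan]
yaw nan O [nan nan]
top 1 lid angle,px err 0.4 nan
top -1 lid angle,px err 0.4 nan
scene 1 lid angle,px err 0.4 nan
scene -1 lid angle,px err 0.4 nan
bottle [0.545 0.119 0.14 ]
jar [ 0.435 -0.322  0.055]
tin [ 0.558 -0.362  0.1  ]
timer [ 0.382 -0.03   0.021]
carton [0.702 0.084 0.055]m.py:11: RuntimeWarning: Mean of empty slice.
  p=onz(c,f,xs.mean(),ys.mean(),.120); P[n].append(p[:2]); print(n,k,len(xs),p.round(4))
  ret = ret.dtype.type(ret / rcount)
```

The scene masks include the caps' sides, which biases their y low. I'll use the top view with looser masks, and fit the scene blob with its upper ellipse only.

```bash
sed -i 's/hsv\[...,1\]>130)&(hsv\[...,2\]>60)/hsv[...,1]>90)\&(hsv[...,2]>(40 if n=="top" else 0))/; s/xs.mean(),ys.mean(),.120/(xs.min()+xs.max())\/2,(ys.min()+ys.max())\/2,.121/; s/(20,35)/(18,38)/;s/(45,85)/(40,95)/; s/^B=.*/B=np.array(P["top"])/' m.py; python3 m.py
python3 - <<'E'
from h import *
c,im,f=cam("top"); a=cv2.resize(im[105:285,230:440],None,fx=3.5,fy=3.3,interpolation=cv2.INTER_CUBIC)
a=cv2.resize(im[105:285,230:440],None,fx=3.3,fy=3.3,interpolation=cv2.INTER_CUBIC);save(a,"topcrop.png")
E
```

```text
top blue 106 [ 0.4958 -0.0124  0.121 ]
top red 119 [ 0.4806 -0.0657  0.121 ]
top yellow 124 [ 0.4655 -0.1199  0.121 ]
top green 88 [ 0.4504 -0.175   0.121 ]
scene blue 127 [ 0.4946 -0.0225  0.121 ]
scene red 154 [ 0.4795 -0.0749  0.121 ]
scene yellow 174 [ 0.4647 -0.1282  0.121 ]
scene green 177 [ 0.4503 -0.1815  0.121 ]
mean [[0.4958, -0.0124], [0.4806, -0.0657], [0.4655, -0.1199], [0.4504, -0.175]] spacing [0.0553 0.0563 0.0572]
yaw -15.601781687031712 O [ 0.58385198 -0.12417394]
top 1 lid angle,px err 0.9400000000000005 4.358953518067342
top -1 lid angle,px err 0.9600000000000005 4.564214386170479
scene 1 lid angle,px err 0.9600000000000005 11.428194282607809
scene -1 lid angle,px err 1.0300000000000007 10.585064989255603
bottle [0.545 0.119 0.14 ]
jar [ 0.435 -0.322  0.055]
tin [ 0.558 -0.362  0.1  ]
timer [ 0.382 -0.03   0.021]
carton [0.702 0.084 0.055]
```

View pics/topcrop.png

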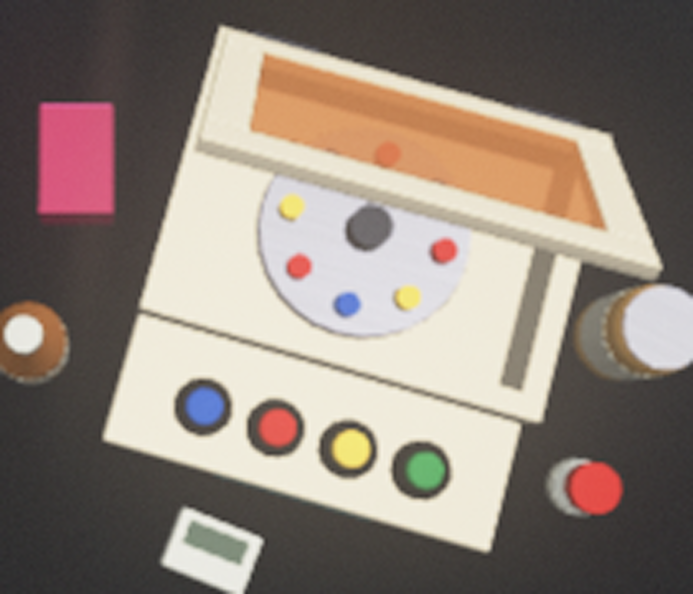

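Measurements agree: button spacing is 55–57 mm against 56 expected. Centrifuge yaw is −15.6° with origin at (0.584, −0.124), and the lid is at about 0.95 rad. I'll raise the hand, shut the fingers and align tool y with the centrifuge's x.

servo_tool --pt "0 0 -3 0 0 -0.0248 0" --pt "0 0 -4 0 0 -0.0248 0" --pt "0 0 -4 0 0 -0.0248 0" --pt "0 0 -4 0 0 -0.0248 0" --pt "0 0 -4 0 0 -0.0248 0" --pt "0 0 0 0 0 0 0" --pt "-2 2 0 0 0 0 0" --pt "-3 3.2 0 0 0 0 0" --pt "-3 3.2 0 0 0 0 0" --pt "-3 3.2 0 0 0 0 0" --pt "-3 3.2 0 0 0 0 0" --pt "-3 3.2 0 0 0 0 0" --pt "-3 3.2 0 0 0 0 0" --pt "-3 3.2 0 0 0 0 0" --pt "-3 3.2 0 0 0 0 0" --pt "-3 3.2 0 0 0 0 0" --pt "-3 3.2 0 0 0 0 0" --pt "-3 3.2 0 0 0 0 0" --pt "0 0 0 0 0 0 0" --pt "0 0 0 0 0 0 0"

```text
t: 2.65
eef_pos: [0.4862, 0.0922, 0.4204]
orientation: [[0.272, 0.962, -0.002], [0.962, -0.272, 0.0], [-0.0, -0.002, -1.0]]
contact_force: [-1.0, 1.2, 0.2]
opening: -0.0
```

```bash
cat >> h.py <<'E'
O=np.array([.5839,-.1242]); R=lambda y=np.radians(-15.6):np.array([[np.cos(y),np.sin(y)],[-np.sin(y),np.cos(y)]])
def st():
    s=bot.sense(); p=s["eef_pos"]; o=s["orientation"]
    print("t",round(s["t"],2),"cf",(R()@(p[:2]-O)).round(4),"z",p[2].round(4),"world",p.round(3),"taz_y",np.degrees(np.arctan2(o[1,1],o[0,1])).round(2),"tilt",o[:,2].round(3),"F",s["contact_force"].round(2),"op",s["opening"],"q",s["q"].round(1))
E
python3 -c "
from h import *
st(); print(bot.tcp_to_grasp)"
```

```text
t 2.65 cf [-0.1523  0.1822] z 0.4204 world [0.486 0.092 0.42 ] taz_y -15.79 tilt [-0.002  0.    -1.   ] F [-1.    1.2   0.19] op -1.3906756914260489e-05 q [  5.8   5.8  75.3   0.   99.  -68.4]
-0.0187
```

servo_tool --pt "-2 3 0 0 0 0 0" --pt "-2.5 3.2 0 0 0 0 0" --pt "-2.5 3.2 0 0 0 0 0" --pt "-2.5 3.2 0 0 0 0 0" --pt "-2.5 3.2 0 0 0 0 0" --pt "-2.5 3.2 0 0 0 0 0" --pt "-2.5 3.2 0 0 0 0 0" --pt "-1.2 1.5 0 0 0 0 0" --pt "0 0 0 0 0 0 0" --pt "0 0 3 0 0 0 0" --pt "0 0 3 0 0 0 0" --pt "0 0 3 0 0 0 0" --pt "0 0 2.5 0 0 0 0" --pt "0 0 0 0 0 0 0" --pt "0 0 0 0 0 0 0"

```text
t: 4.15
eef_pos: [0.665, -0.1441, 0.3069]
orientation: [[0.268, 0.964, -0.0], [0.964, -0.268, 0.001], [0.001, -0.001, -1.0]]
contact_force: [0.2, 0.0, 0.6]
opening: -0.0001
```

```bash
python3 -c "
from h import *
st(); c,im,f=cam('scene'); save(cv2.resize(im[60:360,100:400],None,fx=2,fy=2),'s1.png')"
```

```text
t 4.15 cf [0.0835 0.0026] z 0.3069 world [ 0.665 -0.144  0.307] taz_y -15.52 tilt [-0.     0.001 -1.   ] F [0.21 0.01 0.6 ] op -5.2351547665340365e-05 q [-15.8  23.9  65.6   0.   90.6 -90.3]
```

View pics/s1.png

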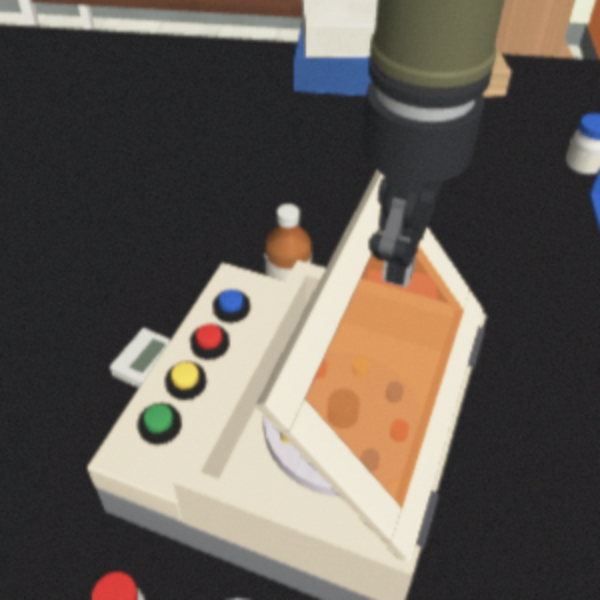

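The fingertips are behind the raised lid's upper face and clear of everything. Next I follow the arc about the hinge.

servo_tool --pt "0 -1 0.5 0 0 0 0" --pt "0 -1 0.5 0 0 0 0" --pt "0 -0.55 0.4 0 0 0 0" --pt "0 -0.55 0.4 0 0 0 0" --pt "0 -0.55 0.4 0 0 0 0" --pt "0 -0.55 0.4 0 0 0 0" --pt "0 -0.5 0.5 0 0 0 0" --pt "0 -0.5 0.5 0 0 0 0" --pt "0 -0.5 0.55 0 0 0 0" --pt "0 -0.5 0.55 0 0 0 0" --pt "0 -0.5 0.55 0 0 0 0"

```text
t: 5.3
eef_pos: [0.6005, -0.128, 0.2531]
orientation: [[0.27, 0.963, -0.0], [0.963, -0.27, -0.0], [-0.0, -0.0, -1.0]]
contact_force: [1.5, -0.3, 1.4]
opening: 0.0002
```

```bash
python3 -c "
from h import *
st(); c,im,f=cam('scene'); save(im[60:360,100:400],'s2.png')"
```

```text
t 5.3 cf [0.017  0.0008] z 0.2531 world [ 0.601 -0.128  0.253] taz_y -15.63 tilt [-0. -0. -1.] F [ 1.52 -0.28  1.45] op 0.00023657154097834085 q [-16.   19.8  79.6  -0.   80.6 -90.3]
```

View pics/s2.png

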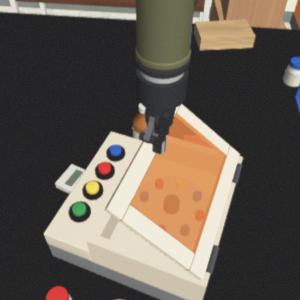

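The lid is coming down under the fingertips with about 2 N. Continuing.

servo_tool --pt "0 -0.45 0.6 0 0 0 0" --pt "0 -0.45 0.6 0 0 0 0" --pt "0 -0.45 0.6 0 0 0 0" --pt "0 -0.45 0.6 0 0 0 0" --pt "0 -0.4 0.6 0 0 0 0" --pt "0 -0.3 0.7 0 0 0 0" --pt "0 -0.3 0.7 0 0 0 0" --pt "0 -0.25 0.7 0 0 0 0" --pt "0 -0.25 0.7 0 0 0 0" --pt "0 -0.2 0.65 0 0 0 0" --pt "0 -0.15 0.6 0 0 0 0" --pt "0 -0.15 0.6 0 0 0 0" --pt "0 -0.1 0.6 0 0 0 0" --pt "0 -0.1 0.6 0 0 0 0" --pt "0 -0.1 0.6 0 0 0 0" --pt "0 0 0.3 0 0 0 0" --pt "0 0 0.2 0 0 0 0" --pt "0 0 0.1 0 0 0 0" --pt "0 0 0 0 0 0 0"

```text
t: 7.25
eef_pos: [0.5615, -0.117, 0.1532]
orientation: [[0.269, 0.963, 0.0], [0.963, -0.269, -0.0], [-0.0, 0.0, -1.0]]
contact_force: [0.5, -0.9, 0.2]
opening: 0.0002
```

```bash
python3 -c "
from h import *
st()"
```

```text
t 7.25 cf [-0.0235  0.0009] z 0.1532 world [ 0.561 -0.117  0.153] taz_y -15.63 tilt [ 0. -0. -1.] F [ 0.45 -0.86  0.22] op 0.00023875474221817894 q [-16.   21.4  92.6  -0.   65.9 -90.4]
```

Almost level. I press on in 1 mm steps until the force rises.

servo_tool --pt "0 0 0.1 0 0 0 0" --pt "0 0 0 0 0 0 0" --pt "0 0 0.1 0 0 0 0" --pt "0 0 0 0 0 0 0" --pt "0 0 0 0 0 0 0"

```text
t: 7.75
eef_pos: [0.5617, -0.1171, 0.152]
orientation: [[0.269, 0.963, 0.001], [0.963, -0.269, -0.0], [-0.0, 0.001, -1.0]]
contact_force: [-1.3, -0.1, 5.0]
opening: 0.0001
```

servo_tool --pt "0 0 0.1 0 0 0 0" --pt "0 0 0 0 0 0 0" --pt "0 0 0.1 0 0 0 0" --pt "0 0 0 0 0 0 0" --pt "0 0 0 0 0 0 0"

```text
t: 8.25
eef_pos: [0.5617, -0.1171, 0.1519]
orientation: [[0.269, 0.963, 0.002], [0.963, -0.269, -0.001], [-0.0, 0.002, -1.0]]
contact_force: [-4.0, 1.0, 15.9]
opening: -0.0001
```

The TCP stalls at 0.152 m and the force rises to 16 N, so the lid is on its stop. I retract upward and go above the green button.

servo_tool --pt "0 0 -0.5 0 0 0 0" --pt "0 0 -1.5 0 0 0 0" --pt "0 0 -2 0 0 0 0" --pt "0 0 -2 0 0 0 0" --pt "0 0 0 0 0 0 0" --pt "-1.7 -1.8 0 0 0 0 0" --pt "-1.7 -1.8 0 0 0 0 0" --pt "-1.7 -1.8 0 0 0 0 0" --pt "-1.7 -1.8 0 0 0 0 0" --pt "-1.7 -1.9 0 0 0 0 0" --pt "0 0 0 0 0 0 0" --pt "0 0 2 0 0 0 0" --pt "0 0 2 0 0 0 0" --pt "0 0 1.5 0 0 0 0" --pt "0 0 0 0 0 0 0" --pt "0 0 0 0 0 0 0"

```text
t: 9.85
eef_pos: [0.4511, -0.174, 0.1538]
orientation: [[0.269, 0.963, -0.001], [0.963, -0.269, 0.001], [0.0, -0.001, -1.0]]
contact_force: [0.2, -1.0, -0.4]
opening: -0.0001
```

```bash
python3 -c "
from h import *
st(); c,im,f=cam('scene'); print(proj(c,f,bot.sense()['eef_pos']));save(cv2.resize(im[140:340,120:370],None,fx=3,fy=3,interpolation=cv2.INTER_CUBIC),'s3.png')"
```

```text
t 9.85 cf [-0.1145 -0.0837] z 0.1538 world [ 0.451 -0.174  0.154] taz_y -15.62 tilt [-0.001  0.001 -1.   ] F [ 0.2  -0.99 -0.43] op -0.00013032332602286786 q [ -26.1   14.8  103.2    0.    62.  -100.5]
(np.float64(178.26862739184332), np.float64(256.2272226710668))
```

View pics/s3.png

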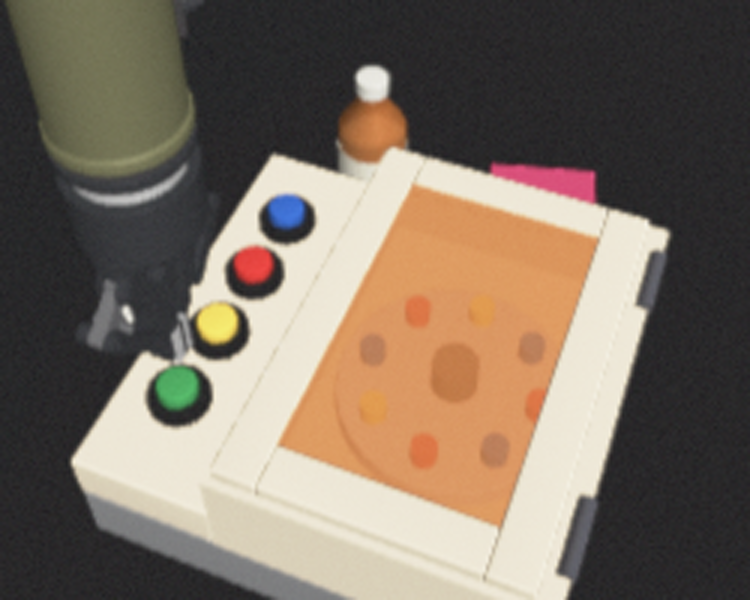

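The lid is shut flush. The fingertips at crop (180,355) hang above the green cap, whose top is centred at about (178,383). I check the projection of the TCP lowered onto the cap.

```bash
python3 -c "
from h import *
p=bot.sense()['eef_pos'];c,im,f=cam('scene'); u,v=proj(c,f,[p[0],p[1],.122]); print('crop px',(u-120)*3,(v-140)*3, onz(c,f,120+178/3,140+383/3,.122))
p2=onz(c,f,120+178/3,140+383/3,.122);print((R()@(p2[:2]-O)).round(4))"
```

```text
crop px 181.30625439609122 376.9635220568342 [ 0.4504859  -0.17905128  0.122     ]
[-0.1137 -0.0887]
```

The views differ by 5 mm, so I split the difference (−2.5 mm along tool x) and descend gently.

servo_tool --pt "-0.25 0 0 0 0 0 0" --pt "0 0 1 0 0 0 0" --pt "0 0 1 0 0 0 0" --pt "0 0 0.5 0 0 0 0" --pt "0 0 0.3 0 0 0 0" --pt "0 0 0.2 0 0 0 0" --pt "0 0 0.2 0 0 0 0" --pt "0 0 0 0 0 0 0" --pt "0 0 0 0 0 0 0"

```text
t: 10.85
eef_pos: [0.4503, -0.1768, 0.1224]
orientation: [[0.269, 0.963, 0.0], [0.963, -0.269, -0.0], [-0.0, 0.0, -1.0]]
contact_force: [-0.6, 0.6, 0.1]
opening: -0.0
```

servo_tool --pt "0 0 0.1 0 0 0 0" --pt "0 0 0.1 0 0 0 0" --pt "0 0 0.1 0 0 0 0" --pt "0 0 0.1 0 0 0 0" --pt "0 0 0 0 0 0 0" --pt "0 0 0 0 0 0 0"

```text
t: 11.45
eef_pos: [0.4505, -0.1769, 0.1185]
orientation: [[0.269, 0.963, 0.001], [0.963, -0.269, -0.0], [-0.0, 0.001, -1.0]]
contact_force: [0.2, 0.0, 2.7]
opening: -0.0001
```

```bash
python3 -c "
from h import *
st(); c,im,f=cam('scene'); save(cv2.resize(im[220:310,130:250],None,fx=5,fy=5,interpolation=cv2.INTER_CUBIC),'s4.png')"
```

```text
t 11.45 cf [-0.1144 -0.0866] z 0.1185 world [ 0.45  -0.177  0.118] taz_y -15.63 tilt [ 0.001 -0.    -1.   ] F [0.24 0.01 2.71] op -0.00010584373031428162 q [ -26.4   17.4  105.8    0.    56.8 -100.8]
```

View pics/s4.png

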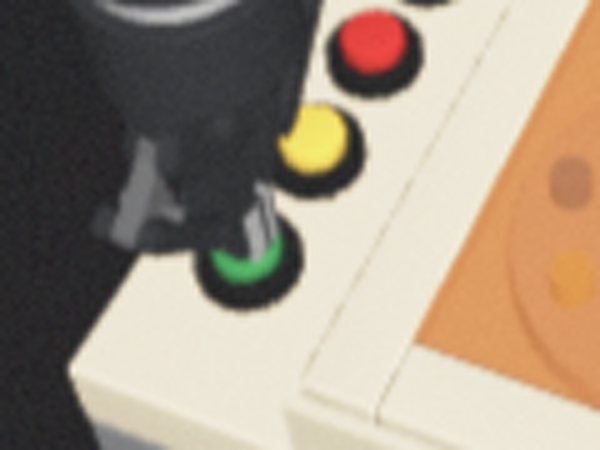

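The fingertips are on the green cap, and 2.7 N at 3.5 mm matches the spring. Now the rest of the travel, 1 mm at a time.

servo_tool --pt "0 0 0.1 0 0 0 0" --pt "0 0 0.1 0 0 0 0" --pt "0 0 0.1 0 0 0 0" --pt "0 0 0 0 0 0 0" --pt "0 0 0 0 0 0 0"

```text
t: 12.0
eef_pos: [0.4504, -0.1769, 0.116]
orientation: [[0.269, 0.963, 0.001], [0.963, -0.269, -0.0], [-0.0, 0.001, -1.0]]
contact_force: [-1.2, 0.6, 7.7]
opening: -0.0002
```

It bottoms at 0.116 m with 7.7 N, above the 4 N full-down force. I release and retreat upward.

servo_tool --pt "0 0 -0.2 0 0 0 0" --pt "0 0 -0.3 0 0 0 0" --pt "0 0 -0.5 0 0 0 0" --pt "0 0 -1.5 0 0 0 0" --pt "0 0 -3 0 0 0 0" --pt "0 0 -3 0 0 0 0" --pt "0 0 -3 0 0 0 0" --pt "0 0 -3 0 0 0 0" --pt "0 0 -3 0 0 0 0" --pt "0 0 -1 0 0 0 0" --pt "0 0 0 0 0 0 0" --pt "0 0 0 0 0 0 0" --pt "0 0 0 0 0 0 0"

```text
t: 13.3
eef_pos: [0.449, -0.1762, 0.2983]
orientation: [[0.269, 0.963, -0.004], [0.963, -0.269, 0.002], [0.001, -0.004, -1.0]]
contact_force: [0.7, -0.8, -0.7]
opening: -0.0003
```

```bash
python3 -c "
from h import *
st(); c,im,f=cam('scene'); save(cv2.resize(im[130:384,90:370],None,fx=2.3,fy=2.3,interpolation=cv2.INTER_CUBIC),'s5.png')"
```

```text
t 13.3 cf [-0.1159 -0.0863] z 0.2983 world [ 0.449 -0.176  0.298] taz_y -15.63 tilt [-0.004  0.002 -1.   ] F [ 0.74 -0.76 -0.73] op -0.00033122767297685216 q [ -26.4    7.4   90.2    0.    82.6 -100.8]
```

View pics/s5.png

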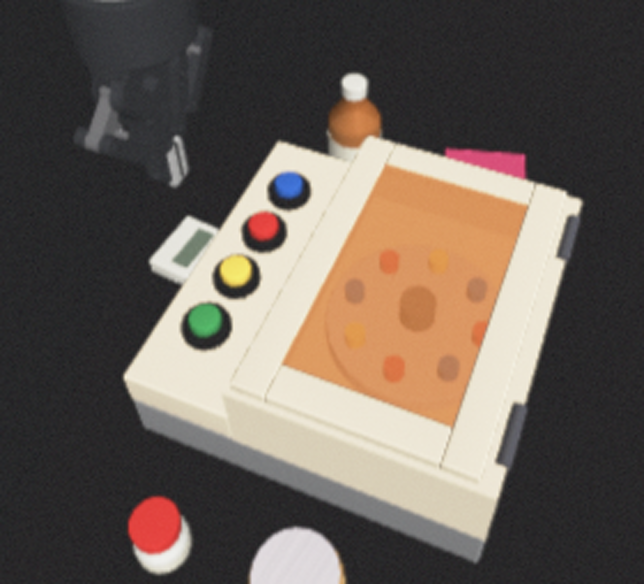

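The lid is flush shut, the green cap (205,320) is back up like the others, the objects stand where they were, and the hand is well clear.

```bash
python3 -c "
from h import *
print(bot.job_done())"
```

```text
the job is handed in; nothing more can be done
None
```

The lid is shut and the green start button was pressed all the way down and released, in that order. I handed the job in at about 13.4 s of the 48 s allowed.

- **Lid:** I pushed it from about 0.95 rad along its arc with the shut fingertips. It stopped hard at 152 mm, the shut height, with a peak of about 16 N, and the pictures show it flush.
- **Green button:** The force was 2.7 N at 3.5 mm, matching the spring. It bottomed at 116 mm with 7.7 N, above the 4 N that full travel needs, and the last picture shows the cap back up.
- **Surroundings:** I brought the fingers onto nothing but the lid and the green cap. In the last picture the bottle, jar, tin, carton and timer appear where they stood, though I judged this by eye and did not measure it. The hand ended about 18 cm above the deck with no contact force.
- **Disagreement:** The two cameras differed by about 5 mm on where the green button was, so I aimed between them. The close-up taken while pressing showed the tips on the green cap only.

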